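# Put the spare-propeller boxes back in their drone kits

## Robot

A 7-joint arm with a two-finger parallel gripper is mounted at the origin on the work surface. World frame = base frame: x ahead of the robot, y to its left, z up, the work surface at z = 0. Lengths are in m, angles in rad, forces in N, time in s.
With the tool pointing down it reaches from about 0.425 to 0.875 m from the base axis. Payload 4.7 kg.
Tool frame: the origin (TCP) lies midway between the tips of the shut fingers; the grasp point (between the pads) lies 19 mm behind it; z points along the fingers, y is the line along which they close (so a half turn about z gives the same grasp; the last joint's range is limited). The gripper opens to 87 mm and grips with 3 to 60 N. Pads are 19 mm wide; open, the fingers measure 117 mm over their backs; the gripper's body (75 mm by 190 mm) begins 51 mm behind the grasp point.
Start: joints at [-1.189, 0.321, -0.07, 1.45, 0.023, 1.371, -0.057], TCP at [0.234, 0.607, 0.223] pointing down, gripper open.
Joint ranges: [-2.86, 2.86], [-0.3, 2.09], [-1.38, 1.24], [0.06, 2.45], [-1.56, 4.7], [0.09, 2.05], [-2.69, 2.69]. Speed limits (rad/s): [2.57, 2.57, 3.14, 3.14, 3.14, 3.14, 3.14].

## Interface

Orientations are given as a rotation vector (axis times angle).
In Python, from bench import monitor, cams, workorder gives the robot as it stands.
- The arm moves only by the tool move_arm, never from a script. Its arguments are lists of equal length, an entry for each row: "slide": the shift along the tool's x, y, z in cm, a list of three; "roll": the turn about the tool's z in rad. In form: {"slide": [[dx, dy, dz], ...], "roll": [roll, ...]}. A call has 1 to 20 rows; each row is the pose to reach, as a shift and turn from the pose commanded when the call began, along the tool's axes at that moment; what a row does not reach only later rows make up. A row lasts 1/10 s, in which the tool goes at most 50 mm and 8.59 degrees, less where a joint would pass 70% of its speed; a pose out of reach is approached as far as the arm can. A call with a gripper value outside its range is refused whole. "gripper" is the finger opening in cm, from 0 to 8.7, set as the call begins (left out, the last holds). The fingers move at their own pace and stop on an object; "squeeze" is the grip in N (left out, the last holds). Time passes only in rows, so rows that repeat a pose let the fingers close. It gives the time, the measured TCP pose, the force, the opening and the grip force at its end, in the units of the state.
- monitor.get_state(): the state, without advancing time (a new reading comes with each control period).
- cams.get_image(name): name is "scene" or "top"; returns the picture (384x512x3 uint8, red, green, blue); there is no depth.
- cams.get_calibration(name): a dict with "mtx" (3x3 intrinsics, pixels), "R" (3x3) and "t" (3): a world point X has camera coordinates R X + t. Camera axes: x right, y down, z forward; pixel columns grow to the right and rows downward; lengths in m; the calibration is good to about 2 mm. A picture is of the moment at which its call begins. get_calibration takes no time and is no camera call.
- workorder.close_job(): hands the job in; it is judged then, once.
The state is a dict: "time": time; "joint_positions": joint angles; "qd": joint speeds; "joint_torque": joint torques, N m; "position": TCP position; "tool_rot": TCP orientation; "ft_force": force on the tool from outside, world axes, zero at the start; "torque": the same for the moment, N m; "grip_width": opening from 0.0 (shut) to 1.0 (fully open); "grip_force": force on a finger pad.
Only numpy, scipy, OpenCV 4.12 (cv2) and the standard library are available. Lean on these libraries where they do the work, as an engineer would, in place of code of your own. Each camera call takes 0.05 s, during which the arm holds its last target. There are 200 camera calls.

## Task

Get the three drone kits ready to go out: shut the lid of each of the three spare-propeller boxes, which stand open on the bench, and set each box down flat in the empty bay of the kit tray of its own colour. Keep the boxes upright while you handle them, so that no propeller can fall out.

Things in the scene. Friction and masses are not known exactly. Their poses are not given: they have to be found in the camera images.
- box_orange: orange hinged spare-propeller box, loose, about 180 g, two dark folded propellers inside. 50 mm wide (own x), 100 mm long (own y), 36 mm high shut (26 mm base, 10 mm lid, same outline). Origin: centre of its underside, z up. The hinge runs along the +x long edge, 26 mm up; the dark catch is on the -x side. Grip it shut, across the 50 mm width.
- box_orange_lid (a joint): lid of the orange box, rad: 0 shut, pi/2 upright, 2.0 stop. Starts open, leaning back over the +x side (1.65 to 1.9), free edge about 75 mm above the table. 22 g, 50 mm deep, turns easily, stays put near upright, falls shut once pushed below about 0.5; no snap: push it over and down from behind.
- tray_orange: fixed grey kit tray with orange bay lining, 76 (own x) x 174 mm (own y); walls 20 high, 4 thick, floor 3. Origin: underside, at the centre of the empty bay, 68 (x) x 118 (y) inside; the box lies in it along y, either way round. 60 mm wide notches in both long walls at mid-bay let the fingers through. On the +y side a fixed light grey battery, 25 high, fills the second pocket.
- box_blue: blue hinged spare-propeller box, loose, about 180 g, two dark folded propellers inside. 50 mm wide (own x), 100 mm long (own y), 36 mm high shut (26 mm base, 10 mm lid, same outline). Origin: centre of its underside, z up. The hinge runs along the +x long edge, 26 mm up; the dark catch is on the -x side. Grip it shut, across the 50 mm width.
- box_blue_lid (a joint): lid of the blue box, rad: 0 shut, pi/2 upright, 2.0 stop. Starts open, leaning back over the +x side (1.65 to 1.9), free edge about 75 mm above the table. 22 g, 50 mm deep, turns easily, stays put near upright, falls shut once pushed below about 0.5; no snap: push it over and down from behind.
- tray_blue: fixed grey kit tray with blue bay lining, 76 (own x) x 174 mm (own y); walls 20 high, 4 thick, floor 3. Origin: underside, at the centre of the empty bay, 68 (x) x 118 (y) inside; the box lies in it along y, either way round. 60 mm wide notches in both long walls at mid-bay let the fingers through. On the +y side a fixed light grey battery, 25 high, fills the second pocket.
- box_green: green hinged spare-propeller box, loose, about 180 g, two dark folded propellers inside. 50 mm wide (own x), 100 mm long (own y), 36 mm high shut (26 mm base, 10 mm lid, same outline). Origin: centre of its underside, z up. The hinge runs along the +x long edge, 26 mm up; the dark catch is on the -x side. Grip it shut, across the 50 mm width.
- box_green_lid (a joint): lid of the green box, rad: 0 shut, pi/2 upright, 2.0 stop. Starts open, leaning back over the +x side (1.65 to 1.9), free edge about 75 mm above the table. 22 g, 50 mm deep, turns easily, stays put near upright, falls shut once pushed below about 0.5; no snap: push it over and down from behind.
- tray_green: fixed grey kit tray with green bay lining, 76 (own x) x 174 mm (own y); walls 20 high, 4 thick, floor 3. Origin: underside, at the centre of the empty bay, 68 (x) x 118 (y) inside; the box lies in it along y, either way round. 60 mm wide notches in both long walls at mid-bay let the fingers through. On the +y side a fixed light grey battery, 25 high, fills the second pocket.
Mind the look-alikes: they are no part of the job. There is more than one size of the box_green; the job needs the largest.

How it is judged:
By the outcome, as a careful person would: the job done as asked, in the order asked, and still so for the second after the job is handed in, with the robot touching nothing.
It also fails if it takes over 112 s, if anything falls off the work surface, if the arm or the gripper's body presses on something with over 40 N, if the wrist force passes 120 N, or if a joint passes its speed limit or range.

## Working session

There is one attempt and no reset: what is moved stays moved. The work goes in short steps, Python scripts to look and compute and a tool call to move; the robot and the scene stay as the last step left them, time stands still between calls to the robot, and variables do not carry over. Pictures are saved under pics/ and viewed, at most 14 in all, crops included, and the job is handed in when it is done.

Besides the shell and the picture viewer there is one more tool, called after "Request:" by a JSON object that holds its "method" and its "body". move_arm: Moves the arm, as the interface text tells. Its arguments: {"type":"object","properties":{"slide":{"type":"array","items":{"type":"array","items":{"type":"number"}}},"roll":{"type":"array","items":{"type":"number"}},"gripper":{"type":"number"},"squeeze":{"type":"number"}},"required":["slide","roll"]}

```bash
mkdir -p pics; ls; python3 - <<'E'
from bench import monitor,cams
import cv2,numpy as np
print(monitor.get_state())
for n in("scene","top"):
    cv2.imwrite(f"pics/{n}0.png",cams.get_image(n)[:,:,::-1]); 
    c=cams.get_calibration(n); print(n,c["mtx"].tolist(),c["R"].round(4).tolist(),c["t"], -c["R"].T@c["t"])
E
```

```text
pics
{'time': 0.0, 'joint_positions': array([-1.1888829 ,  0.32181017, -0.07007747,  1.45164797,  0.02260026,
        1.37080829, -0.05689303]), 'qd': array([-0.00108645, -0.00161118,  0.00017271, -0.00089973, -0.00108094,
        0.00119933, -0.00079878]), 'joint_torque': array([ 5.34936498e-04, -4.91308880e+01, -4.03681230e-01, -3.12528706e+01,
       -6.39529293e-02,  4.37462667e-02,  1.75230630e-04]), 'position': array([0.23357913, 0.60599633, 0.22148337]), 'tool_rot': array([-5.74417006e-01, -3.08838090e+00,  2.93853139e-03]), 'ft_force': array([ 0.21516519,  0.19798727, -0.94787495]), 'torque': array([ 0.00225316, -0.02394248,  0.05432406]), 'grip_force': 0.0, 'grip_width': 0.9976938895928688}
scene [[489.0649569284184, 0.0, 251.2254357075385], [0.0, 489.0649569284184, 186.39075246641806], [0.0, 0.0, 1.0]] [[0.5131, 0.8583, -0.0046], [0.5181, -0.314, -0.7956], [-0.6844, 0.4058, -0.6058]] [-0.20773533 -0.23019887  1.67347374] [ 1.37112045 -0.57309039  0.82961193]
top [[450.0091707042269, 0.0, 255.54385537850985], [0.0, 450.0091707042269, 184.53423116775915], [0.0, 0.0, 1.0]] [[-0.027, -0.9994, -0.0221], [-0.9882, 0.03, -0.1501], [0.1507, 0.0178, -0.9884]] [-0.00708244  0.45430243  0.93237536] [ 0.30829413 -0.03732919  0.98960898]
```

View pics/scene0.png

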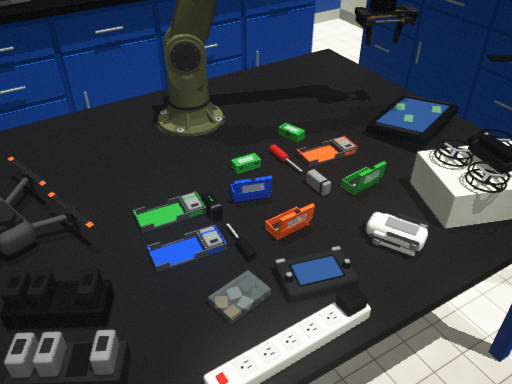

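View pics/top0.png

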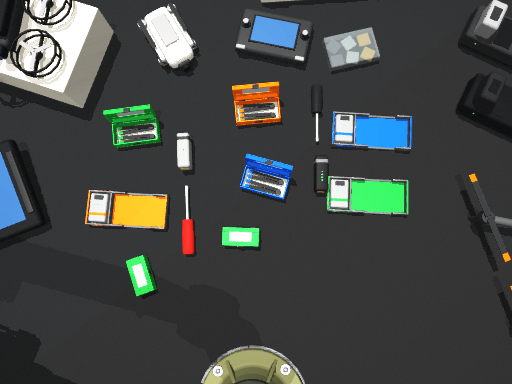

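The top view shows three open boxes: green (133,127), orange (257,104) and blue (266,177). The trays are orange (127,210), blue (372,131) and green (368,196).

What could be taken for box_green: the open box at (133,127), a small shut box at (240,237) and a small shut box at (141,275). The open one is the largest and matches the description. The blue screens at (275,30) and (5,205), and the orange drone marks at (475,180), are not boxes.

Next is a close crop to check that choice.

```bash
python3 - <<'E'
import cv2
im=cv2.imread("pics/top0.png")[65:305,75:425]
cv2.imwrite("pics/crop0.png",cv2.resize(im,(800,548),interpolation=cv2.INTER_CUBIC))
E
```

```text
(no output)
```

View pics/crop0.png

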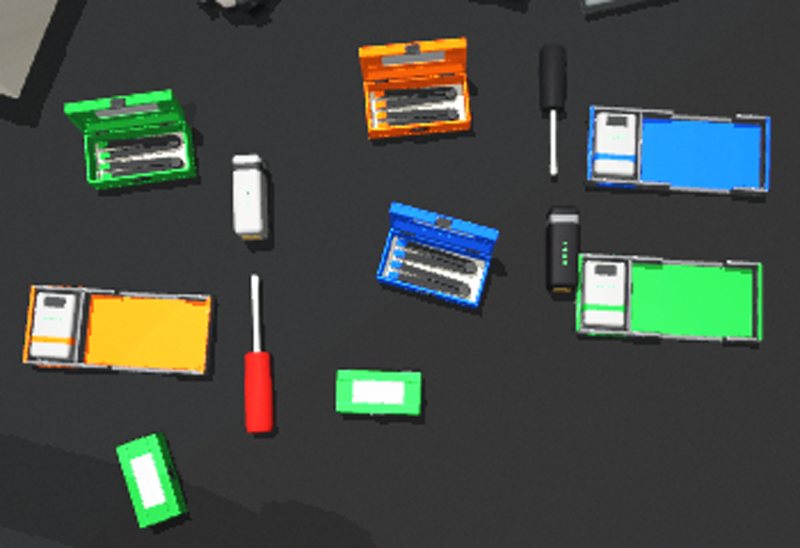

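The crop confirms it. The open green box is clearly larger than the two shut green ones, at crop (379,392) and (150,478). All hinges are on the far (+x) side. Next I measure.

```bash
cat > h.py <<'E'
import numpy as np, cv2
from scipy.spatial.transform import Rotation as Ro
from bench import monitor, cams
def ray(name,px,z):
    c=cams.get_calibration(name); R,t=c["R"],c["t"]; C=-R.T@t
    px=np.atleast_2d(np.asarray(px,float)); d=np.c_[px,np.ones(len(px))]@np.linalg.inv(c["mtx"]).T@R
    return (C+d*((z-C[2])/d[:,2])[:,None])[:,:2]
HUE={"orange":(5,25),"green":(45,75),"blue":(98,122)}
def blobs(bgr,col,amin=150):
    h=cv2.cvtColor(bgr,cv2.COLOR_BGR2HSV); a,b=HUE[col]
    m=cv2.inRange(h,(a,110,60),(b,255,255)); m=cv2.morphologyEx(m,cv2.MORPH_CLOSE,np.ones((3,3)))
    cs,_=cv2.findContours(m,cv2.RETR_EXTERNAL,cv2.CHAIN_APPROX_NONE)
    return [c[:,0,:] for c in cs if cv2.contourArea(c)>amin]
def go(xyz,yaw):
    """slide(cm)/roll bringing the tool to xyz with tool y at world angle yaw (mod pi); tool down"""
    s=monitor.get_state(); R=Ro.from_rotvec(s["tool_rot"]).as_matrix()
    cur=np.arctan2(R[1,1],R[0,1]); d=(yaw-cur+np.pi/2)%np.pi-np.pi/2
    print("slide",((R.T@(np.array(xyz)-s["position"]))*100).round(1),"roll",round(-d,3),"q7",s["joint_positions"][6].round(2),"dir x,y of tool x",R[:2,0].round(3),"tool y",R[:2,1].round(3))
E
python3 - <<'E'
from h import *
im=cv2.imread("pics/top0.png")
for col in HUE:
    for c in blobs(im,col):
        ctr=c.mean(0)
        if not(70<ctr[0]<425 and 70<ctr[1]<300): continue
        g=ray("top",c,0.02).astype(np.float32)
        (x,y),(w,h),a=cv2.minAreaRect(g); box=cv2.boxPoints(((x,y),(w,h),a))
        print(col,ctr.round(),"z20 rect ctr",round(x,3),round(y,3),"size",round(w*1e3),round(h*1e3),"a",round(a,1))
        # front bottom edge, z=0
        cols=np.unique(c[:,0]); low=np.array([(u,c[c[:,0]==u,1].max()) for u in cols]); low=low[4:-4]
        p=ray("top",low,0.0); f=cv2.fitLine(p.astype(np.float32),cv2.DIST_HUBER,0,1e-3,1e-3).ravel()
        print("   front line yaw(+x normal)",round(np.degrees(np.arctan2(f[1],f[0])),1),"pt",f[2:].round(3),"resid mm",round(1e3*np.abs((p-f[2:])@[-f[1],f[0]]).max(),1),"ends",ray("top",[low[0],low[-1]],0.0).round(3).tolist())
t=cv2.resize(im[175:240,80:175],None,fx=5,fy=5,interpolation=cv2.INTER_CUBIC)
t2=cv2.resize(im[105:220,322:417],None,fx=5,fy=5,interpolation=cv2.INTER_CUBIC)
cv2.imwrite("pics/tO.png",t); cv2.imwrite("pics/tBG.png",t2)
E
```

```text
orange [140. 210.] z20 rect ctr 0.408 0.235 size 118 72 a 84.7
   front line yaw(+x normal) 85.3 pt [0.377 0.249] resid mm 3.7 ends [[0.38, 0.294], [0.369, 0.187]]
orange [256. 103.] z20 rect ctr 0.641 -0.028 size 95 107 a 3.4
   front line yaw(+x normal) -86.5 pt [ 0.6   -0.025] resid mm 1.1 ends [[0.597, 0.021], [0.604, -0.072]]
green [141. 275.] z20 rect ctr 0.27 0.23 size 80 47 a 18.0
   front line yaw(+x normal) 82.2 pt [0.233 0.231] resid mm 27.2 ends [[0.264, 0.258], [0.236, 0.21]]
green [240. 236.] z20 rect ctr 0.344 0.016 size 80 41 a 88.4
   front line yaw(+x normal) 86.3 pt [0.325 0.01 ] resid mm 1.6 ends [[0.328, 0.049], [0.324, -0.015]]
green [362. 196.] z20 rect ctr 0.427 -0.261 size 174 72 a 85.6
   front line yaw(+x normal) 77.3 pt [ 0.401 -0.265] resid mm 10.4 ends [[0.42, -0.185], [0.388, -0.343]]
green [133. 126.] z20 rect ctr 0.598 0.255 size 92 122 a 5.9
   front line yaw(+x normal) -84.6 pt [0.559 0.25 ] resid mm 68.4 ends [[0.621, 0.317], [0.564, 0.204]]
blue [265. 176.] z20 rect ctr 0.474 -0.04 size 108 80 a 72.6
   front line yaw(+x normal) 73.7 pt [ 0.433 -0.051] resid mm 42.8 ends [[0.45, 0.009], [0.465, -0.094]]
blue [367. 131.] z20 rect ctr 0.571 -0.279 size 175 75 a 84.2
   front line yaw(+x normal) 73.9 pt [ 0.553 -0.263] resid mm 12.6 ends [[0.569, -0.204], [0.534, -0.36]]
```

View pics/tO.png

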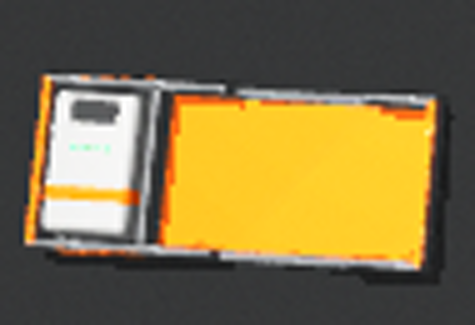

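View pics/tBG.png

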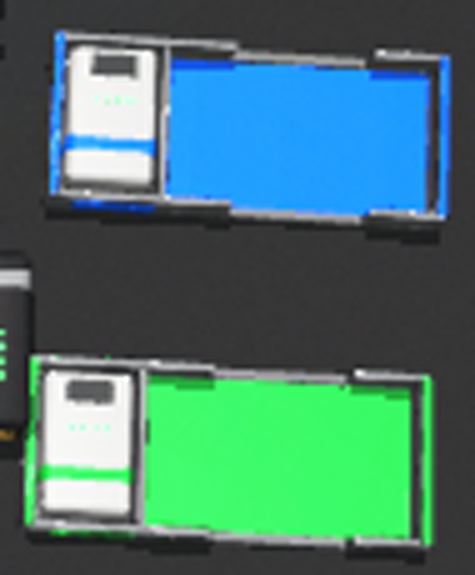

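Tray rim corners in full-image pixels are read off the two crops, and box front-bottom corners off the first crop. I'm casting both and checking them against the known sizes.

```bash
python3 - <<'E'
from h import *
T={"orange":([[48,76],[437,98],[422,268],[25,243]],(80,175)),"blue":([[58,35],[448,57],[443,218],[48,198]],(322,105)),"green":([[32,357],[433,377],[428,545],[25,526]],(322,105))}
for k,(c,o) in T.items():
    p=ray("top",(np.array(c)+.5)/5+o-.5,.02); L=(p[0]+p[3])/2; Rr=(p[1]+p[2])/2
    u=(L-Rr)/np.linalg.norm(L-Rr); ctr=(L+Rr)/2-.024*u
    print(k,"bay",ctr.round(4),"yaw of own y",np.degrees(np.arctan2(u[1],u[0])).round(1),"len",(1e3*np.linalg.norm(L-Rr)).round(),"wid",(1e3*np.linalg.norm(p[0]-p[3])).round(),(1e3*np.linalg.norm(p[1]-p[2])).round())
B={"orange":[[371,138],[470,130]],"blue":[[378,278],[484,309]],"green":[[91,188],[197,179]]}
im=cv2.imread("pics/top0.png")
for k,c in B.items():
    p=ray("top",(np.array(c)+.5)/2.286+[75,65]-.5,0); d=(p[0]-p[1]); n=np.linalg.norm(d); d/=n; nx=np.array([d[1],-d[0]])
    print(k,"len",round(n*1e3),"yaw",np.degrees(np.arctan2(nx[1],nx[0])).round(1),"ctr",(p.mean(0)+.025*nx).round(4))
E
```

```text
orange bay [0.4092 0.2393] yaw of own y 84.9 len 173.0 wid 73.0 74.0
blue bay [ 0.5681 -0.3027] yaw of own y 84.9 len 172.0 wid 75.0 73.0
green bay [ 0.4245 -0.2848] yaw of own y 85.5 len 173.0 wid 74.0 73.0
orange len 99 yaw 2.9 ctr [ 0.6244 -0.0291]
blue len 107 yaw -18.1 ctr [ 0.4632 -0.0437]
green len 106 yaw 3.1 ctr [0.5829 0.2467]
```

```bash
python3 - <<'E'
from h import *
go([.665,.253,.22],np.radians(4))
E
```

```text
slide [-52.9 -17.4   0.2] roll 1.133 q7 -0.06 dir x,y of tool x [-0.933  0.36 ] tool y [0.36  0.933]
```

Request:
{"method": "move_arm", "body": {"slide": [[-52.9, -17.4, 0], [-52.9, -17.4, 0], [-52.9, -17.4, 0], [-52.9, -17.4, 0], [-52.9, -17.4, 0], [-52.9, -17.4, 0], [-52.9, -17.4, 0], [-52.9, -17.4, 0], [-52.9, -17.4, 0], [-52.9, -17.4, 0], [-52.9, -17.4, 0], [-52.9, -17.4, 0], [-52.9, -17.4, 0], [-52.9, -17.4, 0], [-52.9, -17.4, 0], [-52.9, -17.4, 0]], "roll": [1.13, 1.13, 1.13, 1.13, 1.13, 1.13, 1.13, 1.13, 1.13, 1.13, 1.13, 1.13, 1.13, 1.13, 1.13, 1.13], "gripper": 0}}

```text
time: 1.7
position: [0.6636, 0.2562, 0.2228]
tool_rot: [-2.135, -2.304, -0.001]
ft_force: [0.3, 0.1, -0.6]
grip_width: 0.006
grip_force: 0.0
```

```bash
python3 - <<'E'
from h import *
go([.665,.253,.056],np.radians(4)); print(monitor.get_state())
E
```

```text
slide [-0.4  0.1 16.7] roll 0.006 q7 -0.24 dir x,y of tool x [-0.076  0.997] tool y [0.997 0.076]
{'time': 1.7, 'joint_positions': array([-0.63232033,  0.4621062 ,  0.3308683 ,  1.28540879, -0.14825965,
        1.41756387, -0.23507727]), 'qd': array([ 0.00331036, -0.00062981,  0.01007431, -0.00227365,  0.00125681,
       -0.00121727,  0.00276061]), 'joint_torque': array([ 2.37252563e-01, -5.46845162e+01,  4.91926476e+00, -3.11409938e+01,
       -6.45208871e-02,  1.72850402e-02, -2.65683586e-03]), 'position': array([0.66356747, 0.25621894, 0.22278685]), 'tool_rot': array([-2.13457503e+00, -2.30367818e+00, -9.46910206e-04]), 'ft_force': array([ 0.25917574,  0.13909263, -0.57079796]), 'torque': array([-0.15045961,  0.04739813, -0.01058247]), 'grip_force': 0.0, 'grip_width': 0.006065419697524145}
```

Request:
{"method": "move_arm", "body": {"slide": [[-0.3, 0, 5], [-0.3, 0, 10], [-0.3, 0, 14], [-0.3, 0, 16.7], [-0.3, 0, 16.7], [-0.3, -1.2, 16.7], [-0.3, -2, 16.7], [-0.3, -2.8, 16.7], [-0.3, -3.6, 16.7], [-0.3, -4.4, 16.7], [-0.3, -5.2, 16.7], [-0.3, -6, 16.7], [-0.3, -6.8, 16.7], [-0.3, -7.6, 16.7], [-0.3, -8.4, 16.7], [-0.3, -9, 17.4], [-0.3, -9.2, 18.0], [-0.3, -9.2, 18.4], [-0.3, -9.2, 18.6], [-0.3, -9.2, 18.6]], "roll": [0, 0, 0, 0, 0, 0, 0, 0, 0, 0, 0, 0, 0, 0, 0, 0, 0, 0, 0, 0]}}

```text
time: 3.7
position: [0.5734, 0.2442, 0.0365]
tool_rot: [-2.139, -2.301, 0.0]
ft_force: [0.2, 0.1, 0.5]
grip_width: 0.006
grip_force: 0.0
```

Request:
{"method": "move_arm", "body": {"slide": [[0, 0, -5], [0, 0, -10], [0, 0, -14], [0, 0, -14]], "roll": [0, 0, 0, 0]}}

```text
time: 4.1
position: [0.5777, 0.2456, 0.1839]
tool_rot: [2.137, 2.297, 0.019]
ft_force: [0.9, -0.3, 0.0]
grip_width: 0.003
grip_force: 0.0
```

```bash
python3 - <<'E'
from h import *
print(ray("top",[[257,82],[257,54],[275,60],[240,52]],.03))
print(ray("top",[[257,82]],.075))
go([.702,-.025,.175],np.radians(3))
cv2.imwrite("pics/s1.png",cams.get_image("scene")[:,:,::-1][100:300,150:420])
E
```

```text
[[ 0.68611429 -0.02951977]
 [ 0.7522888  -0.03133745]
 [ 0.73650521 -0.07142164]
 [ 0.75849959  0.00693676]]
[[ 0.66839676 -0.02988599]]
slide [-27.9  10.4   0.9] roll 0.02 q7 -0.3 dir x,y of tool x [-0.072  0.997] tool y [0.997 0.072]
```

View pics/s1.png

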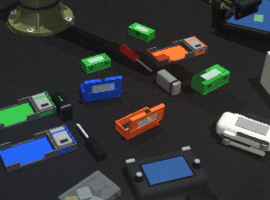

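The green lid is shut (crop (210,80)). Next is the orange lid, whose rear edge is at x≈0.668. The controller's near edge is at x≈0.737, so the fingers fit at x=0.702.

Request:
{"method": "move_arm", "body": {"slide": [[-27.9, 10.4, 0.9], [-27.9, 10.4, 0.9], [-27.9, 10.4, 0.9], [-27.9, 10.4, 0.9], [-27.9, 10.4, 0.9], [-27.9, 10.4, 0.9], [-27.9, 10.4, 0.9], [-27.9, 10.4, 0.9], [-27.9, 10.4, 0.9], [-27.9, 10.4, 0.9], [-27.9, 10.4, 0.9], [-27.9, 10.4, 0.9]], "roll": [0.02, 0.02, 0.02, 0.02, 0.02, 0.02, 0.02, 0.02, 0.02, 0.02, 0.02, 0.02]}}

```text
time: 5.35
position: [0.6973, -0.0251, 0.1677]
tool_rot: [-2.16, -2.281, -0.001]
ft_force: [0.6, 0.3, 0.2]
grip_width: 0.009
grip_force: 0.0
```

```bash
python3 - <<'E'
from h import *
go([.702,-.025,.056],np.radians(3)); go([.614,-.030,.036],np.radians(3))
E
```

```text
slide [-0.   0.5 11.2] roll 0.002 q7 0.19 dir x,y of tool x [-0.055  0.999] tool y [0.999 0.055]
slide [-0.  -8.3 13.2] roll 0.002 q7 0.19 dir x,y of tool x [-0.055  0.999] tool y [0.999 0.055]
```

Request:
{"method": "move_arm", "body": {"slide": [[0, 0.5, 5], [0, 0.5, 9], [0, 0.5, 11.2], [0, 0.5, 11.2], [0, -0.3, 11.2], [0, -1.1, 11.2], [0, -1.9, 11.2], [0, -2.7, 11.2], [0, -3.5, 11.2], [0, -4.3, 11.2], [0, -5.1, 11.2], [0, -5.9, 11.2], [0, -6.7, 11.2], [0, -7.5, 11.2], [0, -8.1, 11.9], [0, -8.3, 12.5], [0, -8.3, 12.9], [0, -8.3, 13.1], [0, -8.3, 13.1]], "roll": [0, 0, 0, 0, 0, 0, 0, 0, 0, 0, 0, 0, 0, 0, 0, 0, 0, 0, 0]}}

```text
time: 7.25
position: [0.6146, -0.0308, 0.0365]
tool_rot: [-2.162, -2.279, 0.0]
ft_force: [-0.9, 0.3, 0.3]
grip_width: 0.008
grip_force: 0.1
```

Request:
{"method": "move_arm", "body": {"slide": [[0, 0, -5], [0, 0, -9], [0, 0, -10], [0, 0, -10], [0, 0, -10], [0, 0, -10]], "roll": [0, 0, 0, 0, 0, 0]}}

```text
time: 7.85
position: [0.6132, -0.0306, 0.1344]
tool_rot: [-2.16, -2.278, 0.004]
ft_force: [-0.2, -0.6, 0.9]
grip_width: 0.005
grip_force: 0.0
```

```bash
python3 - <<'E'
from h import *
go([.5395,-.067,.134],np.radians(-17))
E
```

```text
slide [-3.2 -7.6  0.1] roll 0.35 q7 0.18 dir x,y of tool x [-0.053  0.999] tool y [0.999 0.053]
```

Request:
{"method": "move_arm", "body": {"slide": [[-3.2, -7.6, 0], [-3.2, -7.6, 0], [-3.2, -7.6, 0], [-3.2, -7.6, 0], [-3.2, -7.6, 0], [-3.2, -7.6, 0], [-3.2, -7.6, 0]], "roll": [0.35, 0.35, 0.35, 0.35, 0.35, 0.35, 0.35]}}

```text
time: 8.55
position: [0.5406, -0.0664, 0.1362]
tool_rot: [2.524, 1.87, -0.001]
ft_force: [0.4, 0.7, 0.2]
grip_width: 0.006
grip_force: 0.0
```

```bash
python3 - <<'E'
from h import *
go([.5395,-.067,.056],np.radians(-17));go([.4534,-.0411,.036],np.radians(-17))
E
```

```text
slide [-0.1 -0.1  8. ] roll 0.001 q7 -0.14 dir x,y of tool x [0.291 0.957] tool y [ 0.957 -0.291]
slide [-0.1 -9.1 10. ] roll 0.001 q7 -0.14 dir x,y of tool x [0.291 0.957] tool y [ 0.957 -0.291]
```

Request:
{"method": "move_arm", "body": {"slide": [[0, 0, 4], [0, 0, 8], [0, 0, 8], [0, -0.8, 8], [0, -1.6, 8], [0, -2.4, 8], [0, -3.2, 8], [0, -4, 8], [0, -4.8, 8], [0, -5.6, 8], [0, -6.4, 8], [0, -7.2, 8], [0, -8, 8], [0, -8.6, 8.7], [0, -9, 9.3], [0, -9, 9.7], [0, -9, 9.9], [0, -9, 9.9]], "roll": [0, 0, 0, 0, 0, 0, 0, 0, 0, 0, 0, 0, 0, 0, 0, 0, 0, 0]}}

```text
time: 10.35
position: [0.4542, -0.0406, 0.0372]
tool_rot: [2.526, 1.868, -0.001]
ft_force: [-0.2, -0.1, -0.0]
grip_width: 0.004
grip_force: 0.0
```

Request:
{"method": "move_arm", "body": {"slide": [[0, 0, -5], [0, 0, -10], [0, 0, -14], [-5, -10, -14], [-5, -14, -14], [-5, -14, -14], [-5, -14, -14], [-5, -14, -14]], "roll": [0, 0, 0, 0, 0, 0, 0, 0], "gripper": 7.5}}

```text
time: 11.15
position: [0.346, -0.0474, 0.1728]
tool_rot: [-2.51, -1.867, 0.011]
ft_force: [-0.7, 0.8, 1.2]
grip_width: 0.652
grip_force: 0.0
```

```bash
python3 - <<'E'
from h import *
cv2.imwrite("pics/top1.png",cams.get_image("top")[:,:,::-1])
E
```

```text
(no output)
```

View pics/top1.png

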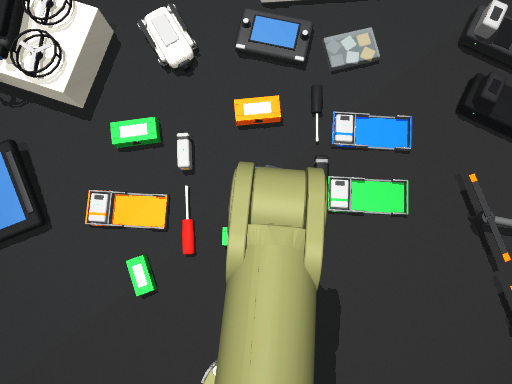

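The green (135,131) and orange (257,110) boxes are shut. The arm hides the blue one. Measuring these two.

```bash
cat >> h.py <<'E'
def shutbox(name,col,guess):
    im=cv2.imread(name)
    for c in blobs(im,col):
        g=ray("top",c,.036).astype(np.float32); r=cv2.minAreaRect(g); 
        if np.linalg.norm(np.array(r[0])-guess)>.06: continue
        w,h=r[1]; a=r[2] if w<h else r[2]-90
        a=(a+90)%180-90; u=np.array([np.cos(np.radians(a)),np.sin(np.radians(a))]); v=np.array([-u[1],u[0]])
        s=1 if r[0][1]>-.037 else -1
        ctr=u*((g@u).max()-.025)+v*((g@v*s).max()-.05)*s
        print(col,"rect",np.round(r[0],4),"size mm",round(w*1e3),round(h*1e3),"yaw",round(a,1),"ctr",ctr.round(4))
E
python3 - <<'E'
from h import *
shutbox("pics/top1.png","orange",[.62,-.03]); shutbox("pics/top1.png","green",[.58,.246])
go([.62,-.03,.15],np.radians(3))
E
```

```text
orange rect [ 0.6193 -0.0284] size mm 62 102 yaw 3.4 ctr [ 0.6252 -0.0268]
green rect [0.5787 0.2421] size mm 61 108 yaw 5.9 ctr [0.5836 0.2468]
slide [ 9.9 25.9  1.6] roll -0.349 q7 -0.17 dir x,y of tool x [0.293 0.956] tool y [ 0.956 -0.293]
```

```bash
python3 - <<'E'
from h import *
go([.625,-.028,.15],np.radians(3.3))
E
```

```text
slide [10.2 26.3  1.6] roll -0.355 q7 -0.17 dir x,y of tool x [0.293 0.956] tool y [ 0.956 -0.293]
```

Request:
{"method": "move_arm", "body": {"slide": [[10.2, 26.3, 1.6], [10.2, 26.3, 1.6], [10.2, 26.3, 1.6], [10.2, 26.3, 1.6], [10.2, 26.3, 1.6], [10.2, 26.3, 1.6], [10.2, 26.3, 1.6], [10.2, 26.3, 1.6], [10.2, 26.3, 1.6], [10.2, 26.3, 1.6], [10.2, 26.3, 1.6], [10.2, 26.3, 1.6]], "roll": [-0.355, -0.355, -0.355, -0.355, -0.355, -0.355, -0.355, -0.355, -0.355, -0.355, -0.355, -0.355]}}

```text
time: 12.4
position: [0.6263, -0.0257, 0.1523]
tool_rot: [-2.14, -2.279, 0.009]
ft_force: [1.0, 0.5, 0.2]
grip_width: 0.862
grip_force: 0.0
```

```bash
python3 - <<'E'
from h import *
go([.625,-.028,.005],np.radians(3.3))
E
```

```text
slide [-0.3  0.1 14.7] roll 0.005 q7 0.03 dir x,y of tool x [-0.062  0.998] tool y [0.998 0.063]
```

Request:
{"method": "move_arm", "body": {"slide": [[-0.2, 0, 5], [-0.2, 0, 9], [-0.2, 0, 11], [-0.2, 0, 12], [-0.2, 0, 12], [-0.2, 0, 12], [-0.2, 0, 12]], "roll": [0, 0, 0, 0, 0, 0, 0]}}

```text
time: 13.1
position: [0.6263, -0.0266, 0.0337]
tool_rot: [-2.141, -2.28, 0.006]
ft_force: [0.3, 0.1, 0.0]
grip_width: 0.864
grip_force: 0.0
```

```bash
python3 - <<'E'
from h import *
go([.625,-.028,.005],np.radians(3.3))
E
```

```text
slide [-0.2 -0.1  2.9] roll 0.005 q7 0.02 dir x,y of tool x [-0.063  0.998] tool y [0.998 0.063]
```

Request:
{"method": "move_arm", "body": {"slide": [[-0.1, -0.1, 1.5], [-0.1, -0.1, 2.8], [-0.1, -0.1, 2.8], [-0.1, -0.1, 2.8]], "roll": [0, 0, 0, 0]}}

```text
time: 13.5
position: [0.6227, -0.0274, 0.0028]
tool_rot: [-2.138, -2.277, 0.011]
ft_force: [-0.5, 0.5, 0.1]
grip_width: 0.862
grip_force: 0.0
```

Request:
{"method": "move_arm", "body": {"slide": [[0, 0, 0], [0, 0, 0], [0, 0, 0], [0, 0, 0], [0, 0, 0], [0, 0, 0], [0, 0, 0], [0, 0, 0]], "roll": [0, 0, 0, 0, 0, 0, 0, 0], "gripper": 4, "squeeze": 25}}

```text
time: 14.3
position: [0.6236, -0.0274, 0.0039]
tool_rot: [-2.14, -2.278, 0.009]
ft_force: [-0.4, 0.3, 2.2]
grip_width: 0.57
grip_force: 25.0
```

Request:
{"method": "move_arm", "body": {"slide": [[0, 0, -3], [0, 0, -7], [0, 0, -11], [0, 0, -11.5], [0, 0, -11.5]], "roll": [0, 0, 0, 0, 0]}}

```text
time: 14.8
position: [0.626, -0.0283, 0.1198]
tool_rot: [-2.141, -2.28, 0.007]
ft_force: [-0.1, 0.1, -2.5]
grip_width: 0.571
grip_force: 25.0
```

```bash
python3 - <<'E'
from h import *
print(monitor.get_state()["grip_force"]);go([.4092,.2393,.12],np.radians(-5.1))
E
```

```text
24.98321741935797
slide [ 28.1 -20.    0.4] roll 0.152 q7 0.03 dir x,y of tool x [-0.063  0.998] tool y [0.998 0.063]
```

Request:
{"method": "move_arm", "body": {"slide": [[1.5, -1, 0], [4, -3, 0], [7, -5, 0], [10, -7, 0], [13, -9.2, 0], [16, -11.3, 0], [19, -13.5, 0], [22, -15.6, 0], [25, -17.8, 0], [27, -19.2, 0], [28.1, -20, 0], [28.1, -20, 0], [28.1, -20, 0], [28.1, -20, 0], [28.1, -20, 0]], "roll": [0.02, 0.04, 0.06, 0.08, 0.1, 0.12, 0.14, 0.15, 0.15, 0.15, 0.15, 0.15, 0.15, 0.15, 0.15]}}

```text
time: 16.3
position: [0.4089, 0.2384, 0.1237]
tool_rot: [-2.307, -2.109, 0.012]
ft_force: [-0.9, -0.9, -1.7]
grip_width: 0.572
grip_force: 25.0
```

```bash
python3 - <<'E'
from h import *
go([.4092,.2393,.04],np.radians(-5.1))
E
```

```text
slide [0.1 0.2 8.4] roll -0.001 q7 -0.67 dir x,y of tool x [0.09  0.996] tool y [ 0.996 -0.089]
```

Request:
{"method": "move_arm", "body": {"slide": [[0.1, 0.1, 3], [0.1, 0.1, 6], [0.1, 0.1, 8], [0.1, 0.1, 9.5], [0.1, 0.1, 10.3], [0.1, 0.1, 10.5], [0.1, 0.1, 10.5], [0.1, 0.1, 10.5]], "roll": [0, 0, 0, 0, 0, 0, 0, 0]}}

```text
time: 17.1
position: [0.4083, 0.2416, 0.0198]
tool_rot: [-2.305, -2.112, 0.009]
ft_force: [-0.2, 0.7, -1.7]
grip_width: 0.573
grip_force: 25.0
```

```bash
python3 - <<'E'
from h import *
go([.4092,.2393,.007],np.radians(-5.1))
cv2.imwrite("pics/top2.png",cams.get_image("top")[:,:,::-1])
i=cams.get_image("scene")[:,:,::-1];cv2.imwrite("pics/s2.png",cv2.resize(i[100:300,120:420],None,fx=2.5,fy=2.5))
E
```

```text
slide [-0.2  0.1  1.3] roll 0.002 q7 -0.73 dir x,y of tool x [0.087 0.996] tool y [ 0.996 -0.087]
```

View pics/s2.png

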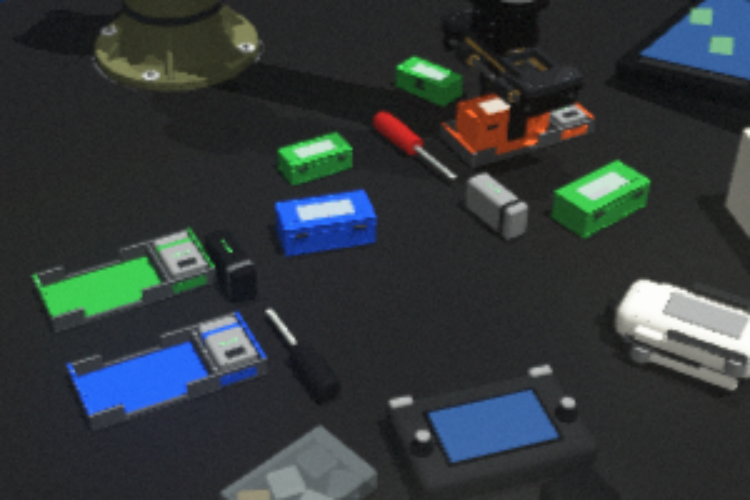

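The box is within the bay outline at (490,120) and all lids are shut. Lowering and releasing.

Request:
{"method": "move_arm", "body": {"slide": [[-0.1, 0.1, 0.7], [-0.1, 0.1, 1.1], [-0.1, 0.1, 1.3], [-0.1, 0.1, 1.3], [-0.1, 0.1, 1.3]], "roll": [0, 0, 0, 0, 0]}}

```text
time: 17.7
position: [0.4081, 0.2399, 0.0068]
tool_rot: [-2.305, -2.112, 0.013]
ft_force: [-3.7, -3.4, 9.7]
grip_width: 0.573
grip_force: 25.1
```

```bash
python3 - <<'E'
from h import *
shutbox("pics/top2.png","blue",[.46,-.044]); shutbox("pics/top2.png","green",[.58,.246])
E
```

```text
blue rect [ 0.4595 -0.0388] size mm 103 56 yaw -17.4 ctr [ 0.4618 -0.0409]
green rect [0.5787 0.2421] size mm 61 108 yaw 5.9 ctr [0.5836 0.2468]
```

Contact (about 10 N upward). Release and lift.

Request:
{"method": "move_arm", "body": {"slide": [[0, 0, -0.1], [0, 0, -0.1], [0, 0, -0.1], [0, 0, -0.1], [0, 0, -0.1], [0, 0, -3], [0, 0, -7], [0, 0, -11], [0, 0, -14], [0, 0, -14], [0, 0, -14]], "roll": [0, 0, 0, 0, 0, 0, 0, 0, 0, 0, 0], "gripper": 6.3}}

```text
time: 18.8
position: [0.4107, 0.2394, 0.1462]
tool_rot: [-2.305, -2.112, 0.009]
ft_force: [-0.9, -0.1, -0.4]
grip_width: 0.724
grip_force: 0.0
```

```bash
python3 - <<'E'
from h import *
go([.583,.2465,.13],np.radians(5.2))
E
```

```text
slide [ 2.2 17.1  1.4] roll -0.178 q7 -0.66 dir x,y of tool x [0.087 0.996] tool y [ 0.996 -0.087]
```

Request:
{"method": "move_arm", "body": {"slide": [[2.2, 5, 0], [2.2, 9, 0], [2.2, 13, 0], [2.2, 16, 0], [2.2, 17.1, 1], [2.2, 17.1, 1], [2.2, 17.1, 1], [2.2, 17.1, 4], [2.2, 17.1, 8], [2.2, 17.1, 10], [2.2, 17.1, 10], [2.2, 17.1, 10], [2.2, 17.1, 10]], "roll": [-0.1, -0.178, -0.178, -0.178, -0.178, -0.178, -0.178, -0.178, -0.178, -0.178, -0.178, -0.178, -0.178], "gripper": 7.5}}

```text
time: 20.1
position: [0.5818, 0.2481, 0.0455]
tool_rot: [-2.107, -2.31, 0.004]
ft_force: [-0.8, -0.6, -0.3]
grip_width: 0.856
grip_force: 0.0
```

```bash
python3 - <<'E'
from h import *
go([.583,.2465,.004],np.radians(5.2))
E
```

```text
slide [-0.2  0.2  4.1] roll 0.001 q7 -0.45 dir x,y of tool x [-0.091  0.996] tool y [0.996 0.091]
```

Request:
{"method": "move_arm", "body": {"slide": [[-0.2, 0.1, 2], [-0.2, 0.1, 3.5], [-0.2, 0.1, 4.1], [-0.2, 0.1, 4.1], [-0.2, 0.1, 4.1]], "roll": [0, 0, 0, 0, 0]}}

```text
time: 20.6
position: [0.5818, 0.2458, 0.0027]
tool_rot: [-2.107, -2.308, 0.008]
ft_force: [-0.4, -0.1, -0.4]
grip_width: 0.864
grip_force: 0.0
```

Request:
{"method": "move_arm", "body": {"slide": [[0, 0, 0], [0, 0, 0], [0, 0, 0], [0, 0, 0], [0, 0, 0], [0, 0, 0], [0, 0, 0], [0, 0, 0]], "roll": [0, 0, 0, 0, 0, 0, 0, 0], "gripper": 4, "squeeze": 25}}

```text
time: 21.4
position: [0.5817, 0.2455, 0.0023]
tool_rot: [-2.107, -2.308, 0.008]
ft_force: [0.1, -0.4, 0.7]
grip_width: 0.572
grip_force: 24.9
```

Request:
{"method": "move_arm", "body": {"slide": [[0, 0, -3], [0, 0, -7], [0, 0, -11], [0, 0, -12], [0, 0, -12]], "roll": [0, 0, 0, 0, 0]}}

```text
time: 21.9
position: [0.5845, 0.2451, 0.1241]
tool_rot: [-2.108, -2.309, 0.004]
ft_force: [-0.4, -0.4, -1.2]
grip_width: 0.572
grip_force: 24.9
```

```bash
python3 - <<'E'
from h import *
go([.4245,-.2848,.12],np.radians(-4.5))
print(ray("top",[[321,175],[329,178],[321,157]],.03))
E
```

```text
slide [-51.3 -20.7   0.2] roll 0.169 q7 -0.43 dir x,y of tool x [-0.091  0.996] tool y [0.996 0.091]
[[ 0.47106704 -0.16175631]
 [ 0.46398642 -0.17861087]
 [ 0.51067006 -0.16368822]]
```

Request:
{"method": "move_arm", "body": {"slide": [[-2, -0.8, 0], [-5, -2, 0], [-9, -3.6, 0], [-13, -5.2, 0], [-17, -6.9, 0], [-21, -8.5, 0], [-25, -10.1, 0], [-29, -11.7, 0], [-33, -13.3, 0], [-37, -14.9, 0], [-41, -16.5, 0], [-45, -18.2, 0], [-48, -19.4, 0], [-50, -20.2, 0], [-51.3, -20.7, 0], [-51.3, -20.7, 0], [-51.3, -20.7, 0], [-51.3, -20.7, 0], [-51.3, -20.7, 0]], "roll": [0.01, 0.02, 0.03, 0.04, 0.06, 0.07, 0.08, 0.1, 0.11, 0.12, 0.14, 0.15, 0.16, 0.17, 0.17, 0.17, 0.17, 0.17, 0.17]}}

```text
time: 23.8
position: [0.4245, -0.2836, 0.121]
tool_rot: [-2.293, -2.124, 0.011]
ft_force: [0.7, -0.1, -0.7]
grip_width: 0.575
grip_force: 24.9
```

```bash
python3 - <<'E'
from h import *
go([.4245,-.2848,.02],np.radians(-4.5))
E
```

```text
slide [-0.2  0.2 10.1] roll 0.002 q7 0.46 dir x,y of tool x [0.077 0.997] tool y [ 0.997 -0.076]
```

Request:
{"method": "move_arm", "body": {"slide": [[-0.1, 0.1, 3], [-0.1, 0.1, 6], [-0.1, 0.1, 8], [-0.1, 0.1, 9.5], [-0.1, 0.1, 10], [-0.1, 0.1, 10], [-0.1, 0.1, 10], [-0.1, 0.1, 10]], "roll": [0, 0, 0, 0, 0, 0, 0, 0]}}

```text
time: 24.6
position: [0.4241, -0.2859, 0.0222]
tool_rot: [-2.297, -2.123, 0.01]
ft_force: [0.3, 0.5, -1.8]
grip_width: 0.568
grip_force: 24.9
```

```bash
python3 - <<'E'
from h import *
go([.4245,-.2848,.006],np.radians(-4.5))
a=cams.get_image("top")[:,:,::-1]; cv2.imwrite("pics/top3.png",a)
b=cams.get_image("scene")[:,:,::-1]
cv2.imwrite("pics/c3.png",np.hstack([cv2.resize(a[160:260,60:200],(420,300)),cv2.resize(b[170:270,120:250],(380,300))]))
E
```

```text
slide [0.1 0.1 1.6] roll -0.0 q7 0.47 dir x,y of tool x [0.079 0.997] tool y [ 0.997 -0.079]
```

View pics/c3.png

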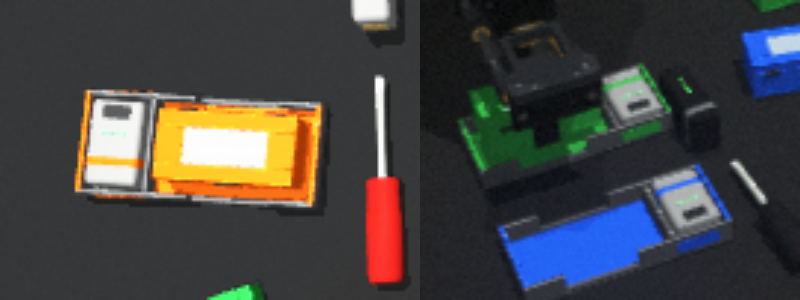

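The orange box lies in its bay (left crop, (225,147)) with a margin all round. The green box is over its own bay. Lower and release.

Request:
{"method": "move_arm", "body": {"slide": [[0.1, 0.1, 0.7], [0.1, 0.1, 1.2], [0.1, 0.1, 1.5], [0.1, 0.1, 1.6], [0.1, 0.1, 1.6]], "roll": [0, 0, 0, 0, 0]}}

```text
time: 25.2
position: [0.4236, -0.2841, 0.0053]
tool_rot: [-2.295, -2.12, 0.011]
ft_force: [-3.4, 0.1, 4.3]
grip_width: 0.575
grip_force: 24.9
```

Request:
{"method": "move_arm", "body": {"slide": [[0, 0, -0.1], [0, 0, -0.1], [0, 0, -0.1], [0, 0, -0.1], [0, 0, -0.1], [0, 0, -3], [0, 0, -7], [0, 0, -11], [0, 0, -13], [0, 0, -13], [0, 0, -13]], "roll": [0, 0, 0, 0, 0, 0, 0, 0, 0, 0, 0], "gripper": 6.3}}

```text
time: 26.3
position: [0.426, -0.2852, 0.1349]
tool_rot: [-2.296, -2.121, 0.011]
ft_force: [-0.7, 1.0, -0.3]
grip_width: 0.723
grip_force: 0.0
```

```bash
python3 - <<'E'
from h import *
go([.4618,-.041,.12],np.radians(-17.4))
E
```

```text
slide [24.6  1.7  1.6] roll 0.225 q7 0.46 dir x,y of tool x [0.079 0.997] tool y [ 0.997 -0.079]
```

Request:
{"method": "move_arm", "body": {"slide": [[4, 0, 0], [9, 0.5, 0], [14, 1, 0], [19, 1.5, 0], [23, 1.7, 0], [24.6, 1.7, 1], [24.6, 1.7, 1], [24.6, 1.7, 4], [24.6, 1.7, 8], [24.6, 1.7, 9], [24.6, 1.7, 9], [24.6, 1.7, 9]], "roll": [0.05, 0.12, 0.2, 0.225, 0.225, 0.225, 0.225, 0.225, 0.225, 0.225, 0.225, 0.225], "gripper": 7.5}}

```text
time: 27.5
position: [0.4617, -0.0416, 0.047]
tool_rot: [-2.522, -1.849, 0.013]
ft_force: [0.1, 0.3, 0.1]
grip_width: 0.858
grip_force: 0.0
```

```bash
python3 - <<'E'
from h import *
go([.4618,-.041,.004],np.radians(-17.4))
E
```

```text
slide [0.1 0.1 4.3] roll -0.002 q7 -0.28 dir x,y of tool x [0.301 0.954] tool y [ 0.954 -0.301]
```

Request:
{"method": "move_arm", "body": {"slide": [[0, 0, 2], [0, 0, 3.5], [0, 0, 4.2], [0, 0, 4.2], [0, 0, 4.2]], "roll": [0, 0, 0, 0, 0]}}

```text
time: 28.0
position: [0.4615, -0.0407, 0.0053]
tool_rot: [-2.522, -1.851, 0.012]
ft_force: [0.6, 0.6, 0.5]
grip_width: 0.859
grip_force: 0.0
```

Request:
{"method": "move_arm", "body": {"slide": [[0, 0, 0], [0, 0, 0], [0, 0, 0], [0, 0, 0], [0, 0, 0], [0, 0, 0], [0, 0, 0], [0, 0, 0]], "roll": [0, 0, 0, 0, 0, 0, 0, 0], "gripper": 4, "squeeze": 25}}

```text
time: 28.8
position: [0.4605, -0.0405, 0.0044]
tool_rot: [-2.52, -1.851, 0.014]
ft_force: [-0.7, -0.1, 3.5]
grip_width: 0.572
grip_force: 25.0
```

Request:
{"method": "move_arm", "body": {"slide": [[0, 0, -3], [0, 0, -7], [0, 0, -11], [0, 0, -12], [0, 0, -12]], "roll": [0, 0, 0, 0, 0]}}

```text
time: 29.3
position: [0.4633, -0.0415, 0.1253]
tool_rot: [-2.522, -1.852, 0.01]
ft_force: [0.0, -0.0, -1.9]
grip_width: 0.57
grip_force: 25.0
```

```bash
python3 - <<'E'
from h import *
go([.5681,-.3027,.12],np.radians(-5.1))
E
```

```text
slide [-21.8  17.8   0.2] roll -0.215 q7 -0.27 dir x,y of tool x [0.3   0.954] tool y [ 0.954 -0.299]
```

Request:
{"method": "move_arm", "body": {"slide": [[-1.5, 1.2, 0], [-4, 3.3, 0], [-7, 5.7, 0], [-10, 8.2, 0], [-13, 10.6, 0], [-16, 13.1, 0], [-19, 15.5, 0], [-21, 17.1, 0], [-21.8, 17.8, 0], [-21.8, 17.8, 0], [-21.8, 17.8, 0], [-21.8, 17.8, 0]], "roll": [-0.02, -0.05, -0.08, -0.11, -0.14, -0.17, -0.2, -0.215, -0.215, -0.215, -0.215, -0.215]}}

```text
time: 30.5
position: [0.5667, -0.3002, 0.1202]
tool_rot: [-2.303, -2.111, 0.011]
ft_force: [0.5, -0.3, -0.9]
grip_width: 0.57
grip_force: 25.0
```

```bash
python3 - <<'E'
from h import *
go([.5681,-.3027,.02],np.radians(-5.1))
E
```

```text
slide [-0.3  0.3 10. ] roll 0.002 q7 0.36 dir x,y of tool x [0.087 0.996] tool y [ 0.996 -0.087]
```

Request:
{"method": "move_arm", "body": {"slide": [[-0.1, 0.1, 3], [-0.2, 0.1, 6], [-0.2, 0.1, 8], [-0.2, 0.1, 9.5], [-0.2, 0.1, 10], [-0.2, 0.1, 10], [-0.2, 0.1, 10], [-0.2, 0.1, 10]], "roll": [0, 0, 0, 0, 0, 0, 0, 0]}}

```text
time: 31.3
position: [0.5671, -0.3045, 0.0222]
tool_rot: [-2.308, -2.111, 0.01]
ft_force: [0.8, -0.2, -1.7]
grip_width: 0.577
grip_force: 25.0
```

```bash
python3 - <<'E'
from h import *
go([.5681,-.3027,.0075],np.radians(-5.1))
E
```

```text
slide [0.2 0.1 1.5] roll -0.0 q7 0.36 dir x,y of tool x [0.089 0.996] tool y [ 0.996 -0.089]
```

Request:
{"method": "move_arm", "body": {"slide": [[0.1, 0.1, 0.7], [0.1, 0.1, 1.1], [0.1, 0.1, 1.4], [0.1, 0.1, 1.5], [0.1, 0.1, 1.5]], "roll": [0, 0, 0, 0, 0]}}

```text
time: 31.8
position: [0.5668, -0.3027, 0.0074]
tool_rot: [-2.306, -2.109, 0.011]
ft_force: [-3.6, 2.4, 9.8]
grip_width: 0.57
grip_force: 25.1
```

Request:
{"method": "move_arm", "body": {"slide": [[0, 0, -0.1], [0, 0, -0.1], [0, 0, -0.1], [0, 0, -0.1], [0, 0, -0.1], [0, 0, -3], [0, 0, -7], [0, 0, -11], [10, 0, -15], [20, 0, -15], [25, 0, -15], [25, 0, -15], [25, 0, -15], [25, 0, -15]], "roll": [0, 0, 0, 0, 0, 0, 0, 0, 0, 0, 0, 0, 0, 0], "gripper": 6.3}}

```text
time: 33.2
position: [0.5925, -0.0449, 0.158]
tool_rot: [-2.292, -2.122, 0.004]
ft_force: [-0.2, 0.6, 0.1]
grip_width: 0.72
grip_force: 0.0
```

```bash
python3 - <<'E'
from h import *
a=cams.get_image("top")[:,:,::-1]; b=cams.get_image("scene")[:,:,::-1]
cv2.imwrite("pics/c4.png",np.vstack([np.hstack([cv2.resize(a[100:220,320:425],None,fx=3.2,fy=2.5),cv2.resize(a[175:295,70:210],None,fx=3.2,fy=2.5)]),cv2.resize(b[120:275,120:370],(784,300))])[:600,:800])
E
```

```text
(no output)
```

View pics/c4.png

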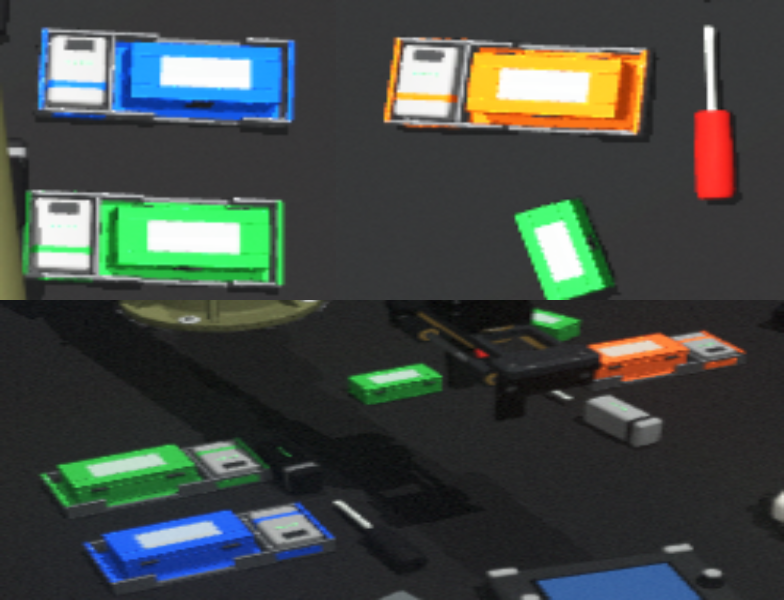

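All three boxes lie shut and flat in the trays of their own colours: blue (205,72), orange (545,85) and green (193,237). The arm is clear, so I'm handing in.

```bash
python3 -c "
from bench import workorder
print(workorder.close_job())"
```

```text
the job is handed in; nothing more can be done
None
```

All three boxes are shut and in the bays of their own-colour trays, flat as far as the last pictures show; I handed the job in at about 33 s with the arm clear, and no verdict was shown.

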